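# Hold a peg rail under the centre punch

## Robot

A 6-joint arm with a two-finger parallel gripper is mounted at the origin on the work surface. World frame = base frame: x ahead of the robot, y to its left, z up, the work surface at z = 0. Lengths are in m, angles in rad, forces in N, time in s.
With the tool pointing down it reaches from about 0.35 to 0.85 m from the base axis. Payload 8.1 kg.
Tool frame: the origin (TCP) lies between the finger pads; the fingertips stand 14 mm ahead of it and the grasp point (between the pads) lies 5 mm behind it; z points along the fingers, y is the line along which they close (so a half turn about z gives the same grasp; the last joint's range is limited). The gripper opens to 93 mm and grips with 3 to 60 N. Pads are 15 mm wide; open, the fingers measure 128 mm over their backs; the gripper's body (75 mm by 188 mm) begins 65 mm behind the grasp point.
Start: joints at [1.02, 0.13, 1.488, -0, 1.523, -0.085], TCP at [0.269, 0.536, 0.233] pointing down, gripper open.
Joint ranges: [-2.96, 2.96], [-0.89, 2.26], [0.02, 2.5], [-1.34, 4.48], [0, 2.73], [-2.66, 2.66]. Speed limits (rad/s): [2.39, 2.39, 2.79, 3.14, 3.14, 3.14].

## Interface

Orientations are given as a rotation vector (axis times angle).
In Python, from plant import robot gives the robot as it stands.
- The arm moves only by the tool arm_command, never from a script. Its argument "targets" is a list of rows, each an object of numbers: "x", "y", "z": the shift along the world's x, y, z in units of 500 mm (1.0 is 500 mm); "rx", "ry", "rz": the turn, a rotation vector about the world's x, y, z in units of 2 rad (1.0 is 2 rad); "claw": the closure in counts, from 0 (fully open) to 255 (shut). In form: [{"x": .., "y": .., "z": .., "rx": .., "ry": .., "rz": .., "claw": ..}, ...]. A call has 1 to 10 rows; each row is the pose to reach, as a shift and turn from the pose commanded when the call began; what a row does not reach only later rows make up. A row lasts 1/12 s, in which the tool goes at most 41.7 mm and 7.16 degrees, less where a joint would pass 70% of its speed; a pose out of reach is approached as far as the arm can. A call with a number of a shift or a turn outside -1 to 1 is refused whole. A call with a gripper value outside its range is refused whole. The fingers move at their own pace and stop on an object; "squeeze" is the grip in N (left out, the last holds). Time passes only in rows, so rows that repeat a pose let the fingers close. It gives the time, the measured TCP pose, the force, the opening and the grip force at its end, in the units of the state.
- robot.read_state(): the state, without advancing time (a new reading comes with each control period).
- robot.read_camera(name): name is "side" or "top"; returns (picture, depth): 400x640x3 uint8, red, green, blue; 400x640 float32, m along the optical axis (not along the pixel's ray), 0 where there is no reading.
- robot.get_calibration(name): a dict with "intrinsics" (3x3 intrinsics, pixels), "origin" and "orientation" of the camera in the world. Camera axes: x right, y up, looking along -z (the intrinsics and any distortion apply to the point x, -y, -z); pixel columns grow to the right and rows downward; lengths in m; the calibration is good to about 2 mm. A picture is of the moment at which its call begins. get_calibration takes no time and is no camera call.
- robot.close_job(): hands the job in; it is judged then, once.
The state is a dict: "t": time; "q": joint angles; "dq": joint speeds; "joint_torque": joint torques, N m; "tool_pos": TCP position; "orientation": TCP orientation; "force": force on the tool from outside, world axes, zero at the start; "wrist_torque": the same for the moment, N m; "opening": finger opening in m; "gripper_force": force on a finger pad.
Only numpy, scipy, OpenCV 4.12 (cv2) and the standard library are available. Lean on these libraries where they do the work, as an engineer would, in place of code of your own. Each camera call takes 0.05 s, during which the arm holds its last target. There are 200 camera calls.

## Task

Someone is about to strike the centre punch. Keeping the half-made peg rail flat on the grey board, slide it until one long edge is square against the aluminium fence and the pencilled cross is right under the punch's tip, then hold it there with one steady diagonal push, firmly into the fence and down on the board at once. Finish while still holding and pushing: do not let go, and leave the jug, the tamper and the jar alone.

Things in the scene. Friction and masses are not known exactly. Their poses are not given: they have to be found in the camera images.
- board: Fixed grey board of the punch stand, 280 mm (its x) by 400 mm (its y), 18 mm thick, its flat top 18 mm above the bench. Origin at the centre of its underside; x points across the board to the fence, y along the fence, z up. A 26 mm steel column stands behind the fence at x 105, y -70 mm; from it a 20 mm wide arm, its underside 138 mm above the bench, reaches back towards -x to carry the vertical 12 mm punch.
- fence: Fixed aluminium angle on the board, 380 mm long, 20 mm high above the board. Origin in the middle of its working face, at the height of the board's top. The face lies at its x = 0 and looks to -x (push the rail along +x); y runs along the fence, z up. Its axes are parallel to the board's. Behind the face it is 6 mm thick, and at its foot 23 mm deep.
- punch_tip (a point): The point of the fixed vertical punch (dark cone under a 12 mm steel rod), 35 mm in front of the fence's face and 52 mm above the bench, so 12 mm above the top of the rail. Axes as the board's.
- rail_mid (a point): Centre, half-way up the plank, of the loose pale wooden peg rail: a plank 70 mm wide (its x), 260 mm long (its y) and 22 mm thick with one upright round wooden peg glued in. It starts lying flat on the board, clear of the fence; mass about 0.2 to 0.34 kg. It drags on the board with a friction of about the load on it (so it sticks if pressed down hard while sliding). z up. The cross lies at y -65 mm, the peg at y +75 mm, both half-way across the width.
- rail_mark (a point): Middle of the pencilled cross (two dark 30 mm strokes) on the rail's top face, 65 mm from the rail's middle on the side away from the peg, 35 mm from either long edge. Axes as the rail's.
- rail_peg (a point): Centre, half-way up, of the rail's upright peg, 24 mm in diameter, standing 45 mm above the rail's top face: a good place to grip. Axes as the rail's.
- jug: Bystander: steel milk jug, 76 mm wide and 90 mm high, with a handle. Origin under its centre. Leave alone.
- tamper: Bystander: steel coffee tamper, 58 mm wide and 88 mm high. Origin under its centre. Leave alone.
- jar: Bystander: closed glass jar, 64 mm wide and 110 mm high. Origin under its centre. Leave alone.

How it is judged:
By the outcome, as a careful person would: the job done as asked, in the order asked, and still so for the second after the job is handed in, while the arm keeps its last pose, push and grip.
It also fails if it takes over 48 s, if anything falls off the work surface, if the arm or the gripper's body presses on something with over 40 N, if the wrist force passes 120 N, or if a joint passes its speed limit or range.

## Working session

There is one attempt and no reset: what is moved stays moved. The work goes in short steps, Python scripts to look and compute and a tool call to move; the robot and the scene stay as the last step left them, time stands still between calls to the robot, and variables do not carry over. Pictures are saved under pics/ and viewed, at most 10 in all, crops included, and the job is handed in when it is done.

Besides the shell and the picture viewer there is one more tool, called as name(argument=value, ...), one argument or row to a line, values as JSON. arm_command: Moves the arm, as the interface text tells. Shifts and turns lie within -1 to 1; 1 stands for 500 mm of shift or 2 rad of turn. Its arguments: {"type":"object","properties":{"targets":{"type":"array","items":{"type":"object","properties":{"x":{"type":"number","minimum":-1,"maximum":1},"y":{"type":"number","minimum":-1,"maximum":1},"z":{"type":"number","minimum":-1,"maximum":1},"rx":{"type":"number","minimum":-1,"maximum":1},"ry":{"type":"number","minimum":-1,"maximum":1},"rz":{"type":"number","minimum":-1,"maximum":1},"claw":{"type":"number"}}}},"squeeze":{"type":"number"}},"required":["targets"]}

```bash
ls; mkdir -p pics
cat > h.py <<'E'
import sys; sys.path.insert(0,'.')
import numpy as np, cv2
from plant import robot
def shot(n,f):
    p,d=robot.read_camera(n); cv2.imwrite('pics/'+f+'.png',p[:,:,::-1]); np.save('pics/'+f+'_d.npy',d); return p,d
def cal(n):
    c=robot.get_calibration(n); K=np.array(c['intrinsics']); o=np.array(c['origin']); R=np.array(c['orientation'],float)
    if R.size==3: R=cv2.Rodrigues(R)[0]
    return K,o,R,c
def ray(n,u,v):
    K,o,R,_=cal(n); a=np.linalg.inv(K)@[u,v,1]; return o,R@np.array([a[0],-a[1],-1.])
def onz(n,u,v,z):
    o,d=ray(n,u,v); return o+d*(z-o[2])/d[2]
def dep(n,u,v,d):
    o,r=ray(n,u,v); return o+r*d
def proj(n,P):
    K,o,R,_=cal(n); a=R.T@(np.array(P)-o); b=K@np.array([a[0]/-a[2],a[1]/a[2],1.]); return b[:2]
E
python3 - <<'E'
from h import *
for n in('side','top'):
    shot(n,n+'0'); print(n,cal(n)[3])
print(robot.read_state())
E
```

```text
pics
side {'intrinsics': array([[517.28893041,   0.        , 320.51005192],
       [  0.        , 517.28893041, 197.2476785 ],
       [  0.        ,   0.        ,   1.        ]]), 'origin': array([ 0.42180955, -0.84785414,  0.76935833]), 'orientation': array([ 0.89910675, -0.08511468, -0.13837254])}
top {'intrinsics': array([[513.88024138,   0.        , 317.28197506],
       [  0.        , 513.88024138, 194.85393367],
       [  0.        ,   0.        ,   1.        ]]), 'origin': array([0.39210265, 0.02927231, 1.39561453]), 'orientation': array([ 0.10612405, -0.11596744, -1.59056576])}
{'t': 0.1, 'q': array([ 1.01964723e+00,  1.31091052e-01,  1.48915697e+00,  2.24996713e-05,
        1.52301716e+00, -8.53749409e-02]), 'dq': array([ 1.93963099e-04, -1.40956627e-03, -2.36372352e-03,  9.42013096e-05,
        9.45447356e-05, -3.99859125e-04]), 'joint_torque': array([ 1.44590438e-03, -5.61343002e+01, -4.93094051e+01,  7.70202535e-02,
        2.92001705e-02, -5.29712679e-05]), 'tool_pos': array([0.26916992, 0.53568502, 0.23169647]), 'orientation': array([-7.24916428e-01, -3.05625133e+00,  2.48378579e-03]), 'force': array([ 0.25600925, -0.06280722, -0.1366384 ]), 'wrist_torque': array([ 0.01141069,  0.00720107, -0.00109878]), 'gripper_force': 0.0, 'opening': 0.0934029522027406}
```

View pics/top0.png

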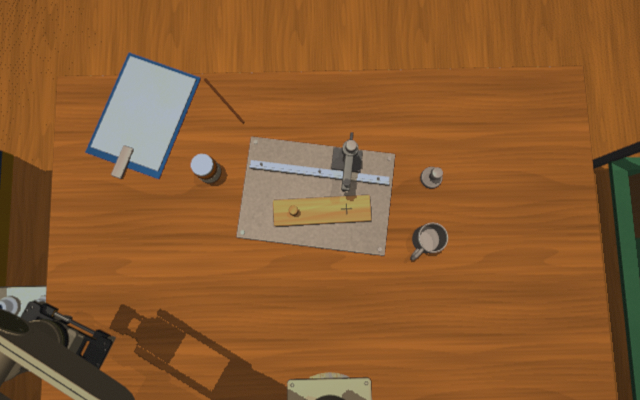

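View pics/side0.png

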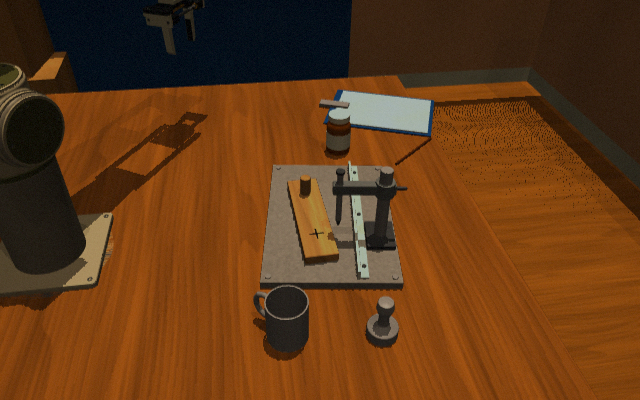

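Top: board corners about (251,138), (395,154), (385,255), (238,238); fence from (250,165) to (391,181); peg (293,211); cross (346,209). Side: peg (306,185), cross (317,233), punch tip (339,224). I'll enlarge both.

Run:
```python
from h import *
t=cv2.imread('pics/top0.png')[130:260,230:400]; cv2.imwrite('pics/tc.png',cv2.resize(t,None,fx=4.5,fy=4.5,interpolation=cv2.INTER_CUBIC))
t=cv2.imread('pics/side0.png')[155:290,255:412]; cv2.imwrite('pics/sc.png',cv2.resize(t,None,fx=4.4,fy=4.4,interpolation=cv2.INTER_CUBIC))
```

```text
(no output)
```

View pics/tc.png

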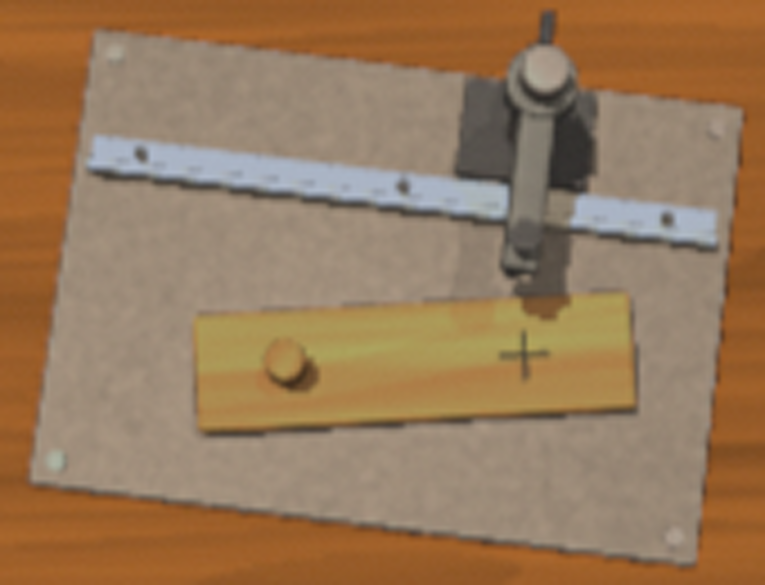

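View pics/sc.png

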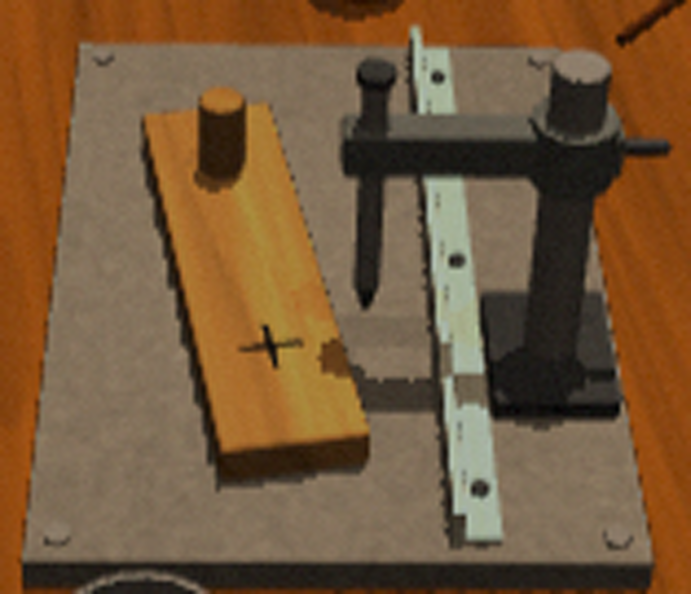

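The crops show the board's corners, the fence's front edge, the rail's corners, the peg top at tc (286,360), the cross at tc (524,354) and sc (271,346), and the punch tip at sc (365,306).

```bash
cat > m.py <<'E'
from h import *
def T(u,v): return 230+(u+.5)/4.5-.5,130+(v+.5)/4.5-.5
def S(u,v): return 255+(u+.5)/4.4-.5,155+(v+.5)/4.4-.5
def tri(a,b):
    (o,d),(p,e)=ray('top',*a),ray('side',*b)
    s=np.linalg.lstsq(np.c_[d,-e],p-o,rcond=None)[0]; A=o+s[0]*d;B=p+s[1]*e
    return (A+B)/2,np.linalg.norm(A-B)
E
python3 - <<'E'
from m import *
np.set_printoptions(precision=4,suppress=True)
B=[onz('top',*T(*p),.018) for p in[(95,30),(742,107),(694,562),(32,484)]]
C=np.mean(B,0);print('board',C)
f=lambda a,b:np.degrees(np.arctan2(*(b-a)[[1,0]]))
print('angles x:',f(B[3],B[0]),f(B[2],B[1]),' y:',f(B[1],B[0])-90,f(B[2],B[3])-90)
print([np.linalg.norm(B[i]-B[i-1]) for i in range(4)])
F=[onz('top',*T(*p),.038) for p in[(88,170),(716,246)]];print('fence',F,f(F[1],F[0])-90,np.linalg.norm(F[0]-F[1]))
R=[onz('top',*T(*p),.040) for p in[(195,318),(630,292),(636,408),(200,432)]]
print('rail c',np.mean(R,0),f(R[1],R[0])-90,f(R[2],R[3])-90)
print('cross tri',tri(T(524,354),S(271,346)),'peg top',tri(T(286,359),S(222,98)), 'top-only',onz('top',*T(524,354),.04),onz('side',*S(271,346),.04),onz('top',*T(286,359),.085),onz('side',*S(222,98),.085))
print('corner board tri',tri(T(95,30),S(80,44)),tri(T(742,107),S(650,562)),tri(T(32,484),S(80,44)))
# tip using side, on vertical plane 35mm before fence; and z=.052
print('tip side z52',onz('side',*S(365,306),.052),'top?',onz('top',*T(518,272),.052))
d=np.load('pics/side0_d.npy');u,v=S(365,303);print('tip depth',[dep('side',u,v,d[int(round(v))+k,int(round(u))]) for k in(-2,-1,0)])
for nm,p in(('col top',(545,68)),):print(nm,onz('top',*T(*p),.17))
E
```

```text
board [0.5882 0.0207 0.018 ]
angles x: -7.983086694229993 -8.410850969529369  y: -8.203808803764417 -7.998128386884673
[np.float64(0.27894028627811734), np.float64(0.3976084688849544), np.float64(0.277520144680618), np.float64(0.3955336151591543)]
fence [array([0.6633, 0.1998, 0.038 ]), array([ 0.609 , -0.1734,  0.038 ])] -8.275505390843207 0.3771322208211032
rail c [0.5432 0.0071 0.04  ] 2.1710799540498726 1.8632199271578713
cross tri (array([ 0.5478, -0.057 ,  0.0407]), np.float64(0.002310749481347802)) peg top (array([0.5428, 0.0815, 0.0867]), np.float64(0.0025586692671780153)) top-only [ 0.5467 -0.057   0.04  ] [ 0.549  -0.0561  0.04  ] [0.5417 0.0816 0.085 ] [0.5444 0.084  0.085 ]
corner board tri (array([0.5986, 0.165 , 0.1145]), np.float64(0.2543284440207002)) (array([ 0.6976, -0.1958,  0.0183]), np.float64(0.00020332997122166261)) (array([0.48  , 0.2362, 0.0196]), np.float64(0.004142119846293695))
tip side z52 [ 0.5956 -0.0474  0.052 ] top? [ 0.5939 -0.0542  0.052 ]
tip depth [array([ 0.5932, -0.0581,  0.0635]), array([ 0.5943, -0.0531,  0.059 ]), array([ 0.5937, -0.0559,  0.0616])]
col top [ 0.6878 -0.0649  0.17  ]
```

arm_command(
  targets=[
    {"x": 0.548, "y": -0.908, "z": -0.1, "rz": -0.535, "claw": 0},
    {"x": 0.548, "y": -0.908, "z": -0.1, "rz": -0.535, "claw": 0},
    {"x": 0.548, "y": -0.908, "z": -0.1, "rz": -0.535, "claw": 0},
    {"x": 0.548, "y": -0.908, "z": -0.1, "rz": -0.535, "claw": 0},
    {"x": 0.548, "y": -0.908, "z": -0.1, "rz": -0.535, "claw": 0},
    {"x": 0.548, "y": -0.908, "z": -0.1, "rz": -0.535, "claw": 0},
    {"x": 0.548, "y": -0.908, "z": -0.1, "rz": -0.535, "claw": 0},
    {"x": 0.548, "y": -0.908, "z": -0.1, "rz": -0.535, "claw": 0},
    {"x": 0.548, "y": -0.908, "z": -0.1, "rz": -0.535, "claw": 0},
    {"x": 0.548, "y": -0.908, "z": -0.1, "rz": -0.535, "claw": 0},
  ],
  squeeze=50,
)

```text
schema error: expected keys x, y, z, rx, ry, rz, claw
```

arm_command(
  targets=[
    {"x": 0.548, "y": -0.908, "z": -0.1, "rx": 0, "ry": 0, "rz": -0.535, "claw": 0},
    {"x": 0.548, "y": -0.908, "z": -0.1, "rx": 0, "ry": 0, "rz": -0.535, "claw": 0},
    {"x": 0.548, "y": -0.908, "z": -0.1, "rx": 0, "ry": 0, "rz": -0.535, "claw": 0},
    {"x": 0.548, "y": -0.908, "z": -0.1, "rx": 0, "ry": 0, "rz": -0.535, "claw": 0},
    {"x": 0.548, "y": -0.908, "z": -0.1, "rx": 0, "ry": 0, "rz": -0.535, "claw": 0},
    {"x": 0.548, "y": -0.908, "z": -0.1, "rx": 0, "ry": 0, "rz": -0.535, "claw": 0},
    {"x": 0.548, "y": -0.908, "z": -0.1, "rx": 0, "ry": 0, "rz": -0.535, "claw": 0},
    {"x": 0.548, "y": -0.908, "z": -0.1, "rx": 0, "ry": 0, "rz": -0.535, "claw": 0},
    {"x": 0.548, "y": -0.908, "z": -0.1, "rx": 0, "ry": 0, "rz": -0.535, "claw": 0},
    {"x": 0.548, "y": -0.908, "z": -0.1, "rx": 0, "ry": 0, "rz": -0.535, "claw": 0},
  ],
  squeeze=50,
)

```text
t: 0.93
tool_pos: [0.4842, 0.1789, 0.1931]
orientation: [-2.188, -2.254, 0.0]
force: [0.6, -0.1, -0.1]
opening: 0.0929
gripper_force: 0.0
```

arm_command(
  targets=[
    {"x": 0.118, "y": -0.198, "z": -0.02, "rx": 0, "ry": 0, "rz": 0, "claw": 0},
    {"x": 0.118, "y": -0.198, "z": -0.02, "rx": 0, "ry": 0, "rz": 0, "claw": 0},
    {"x": 0.118, "y": -0.198, "z": -0.03, "rx": 0, "ry": 0, "rz": 0, "claw": 0},
    {"x": 0.118, "y": -0.198, "z": -0.03, "rx": 0, "ry": 0, "rz": 0, "claw": 0},
    {"x": 0.118, "y": -0.198, "z": -0.09, "rx": 0, "ry": 0, "rz": 0, "claw": 0},
    {"x": 0.118, "y": -0.198, "z": -0.14, "rx": 0, "ry": 0, "rz": 0, "claw": 0},
    {"x": 0.118, "y": -0.198, "z": -0.14, "rx": 0, "ry": 0, "rz": 0, "claw": 0},
    {"x": 0.118, "y": -0.198, "z": -0.14, "rx": 0, "ry": 0, "rz": 0, "claw": 0},
  ],
)

```text
t: 1.6
tool_pos: [0.5409, 0.0821, 0.1219]
orientation: [-2.18, -2.258, 0.005]
force: [0.5, 0.5, 0.3]
opening: 0.0934
gripper_force: 0.0
```

Run:
```python
from h import *
p,d=shot('side','s1'); t=p[130:280,230:420,::-1]; cv2.imwrite('pics/s1c.png',cv2.resize(t,None,fx=4,fy=4,interpolation=cv2.INTER_CUBIC))
s=robot.read_state(); print(s['tool_pos'],s['q'][5],proj('side',s['tool_pos']),proj('side',[.5428,.0815,.0867]))
```

```text
[0.54241706 0.08234095 0.1238199 ] 0.021564431677457502 [304.21506085 163.08214965] [304.49641557 176.96972063]
```

View pics/s1c.png

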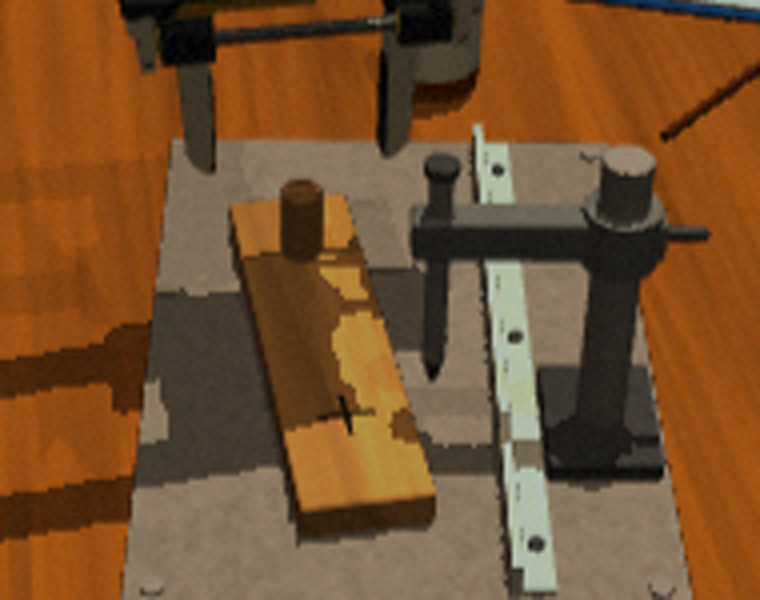

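The open fingers (crop (200,165) and (392,150)) straddle the peg at crop (302,220). Now I descend and close.

arm_command(
  targets=[
    {"x": 0, "y": 0, "z": -0.06, "rx": 0, "ry": 0, "rz": 0, "claw": 0},
    {"x": 0, "y": 0, "z": -0.11, "rx": 0, "ry": 0, "rz": 0, "claw": 0},
    {"x": 0, "y": 0, "z": -0.128, "rx": 0, "ry": 0, "rz": 0, "claw": 60},
    {"x": 0, "y": 0, "z": -0.128, "rx": 0, "ry": 0, "rz": 0, "claw": 150},
    {"x": 0, "y": 0, "z": -0.128, "rx": 0, "ry": 0, "rz": 0, "claw": 255},
    {"x": 0, "y": 0, "z": -0.128, "rx": 0, "ry": 0, "rz": 0, "claw": 255},
    {"x": 0, "y": 0, "z": -0.128, "rx": 0, "ry": 0, "rz": 0, "claw": 255},
    {"x": 0, "y": 0, "z": -0.128, "rx": 0, "ry": 0, "rz": 0, "claw": 255},
    {"x": 0, "y": 0, "z": -0.128, "rx": 0, "ry": 0, "rz": 0, "claw": 255},
    {"x": 0, "y": 0, "z": -0.128, "rx": 0, "ry": 0, "rz": 0, "claw": 255},
  ],
)

```text
t: 2.48
tool_pos: [0.5432, 0.0819, 0.0602]
orientation: [2.182, 2.26, 0.001]
force: [0.6, 0.8, -0.4]
opening: 0.0442
gripper_force: 0.0
```

arm_command(
  targets=[
    {"x": 0, "y": 0, "z": 0, "rx": 0, "ry": 0, "rz": 0, "claw": 255},
    {"x": 0, "y": 0, "z": 0, "rx": 0, "ry": 0, "rz": 0, "claw": 255},
    {"x": 0, "y": 0, "z": 0, "rx": 0, "ry": 0, "rz": 0, "claw": 255},
    {"x": 0, "y": 0, "z": 0, "rx": 0, "ry": 0, "rz": 0, "claw": 255},
    {"x": 0, "y": 0, "z": 0, "rx": 0, "ry": 0, "rz": 0, "claw": 255},
    {"x": 0, "y": 0, "z": 0, "rx": 0, "ry": 0, "rz": 0, "claw": 255},
    {"x": 0, "y": 0, "z": 0, "rx": 0, "ry": 0, "rz": 0, "claw": 255},
    {"x": 0, "y": 0, "z": 0, "rx": 0, "ry": 0, "rz": 0, "claw": 255},
  ],
)

```text
t: 3.15
tool_pos: [0.5428, 0.0819, 0.0595]
orientation: [2.182, 2.26, -0.0]
force: [1.2, 0.1, 0.3]
opening: 0.0229
gripper_force: 50.0
```

arm_command(
  targets=[
    {"x": 0.01, "y": 0.001, "z": 0, "rx": 0, "ry": 0, "rz": -0.01, "claw": 255},
    {"x": 0.025, "y": 0.003, "z": 0, "rx": 0, "ry": 0, "rz": -0.022, "claw": 255},
    {"x": 0.04, "y": 0.005, "z": 0, "rx": 0, "ry": 0, "rz": -0.035, "claw": 255},
    {"x": 0.055, "y": 0.008, "z": 0, "rx": 0, "ry": 0, "rz": -0.048, "claw": 255},
    {"x": 0.07, "y": 0.01, "z": 0, "rx": 0, "ry": 0, "rz": -0.06, "claw": 255},
    {"x": 0.085, "y": 0.012, "z": 0, "rx": 0, "ry": 0, "rz": -0.072, "claw": 255},
    {"x": 0.1, "y": 0.014, "z": 0, "rx": 0, "ry": 0, "rz": -0.082, "claw": 255},
    {"x": 0.112, "y": 0.017, "z": 0, "rx": 0, "ry": 0, "rz": -0.09, "claw": 255},
    {"x": 0.112, "y": 0.017, "z": 0, "rx": 0, "ry": 0, "rz": -0.09, "claw": 255},
    {"x": 0.112, "y": 0.017, "z": 0, "rx": 0, "ry": 0, "rz": -0.09, "claw": 255},
  ],
)

```text
t: 3.98
tool_pos: [0.5996, 0.0906, 0.0596]
orientation: [2.376, 2.055, 0.002]
force: [0.4, 0.4, -1.2]
opening: 0.0237
gripper_force: 50.0
```

Run:
```python
from h import *
p,d=shot('side','s2'); t=p[150:280,250:410,::-1]; cv2.imwrite('pics/s2c.png',cv2.resize(t,None,fx=4.5,fy=4.5,interpolation=cv2.INTER_CUBIC))
shot('top','t2');s=robot.read_state(); print(s['tool_pos'],s['orientation'],s['force'])
```

```text
[0.59910327 0.09053988 0.05954824] [2.37563572e+00 2.05506720e+00 1.04851349e-03] [ 1.25794667  0.77882502 -0.4888713 ]
```

View pics/s2c.png

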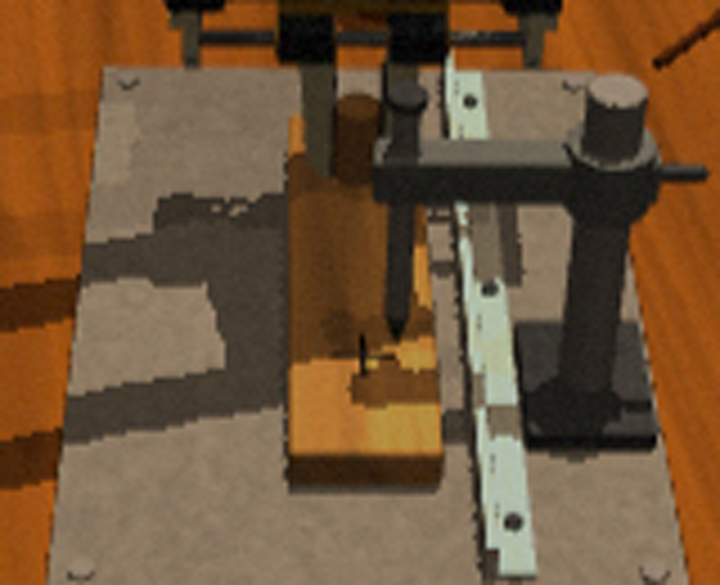

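Rail is flat with cross at crop (364,356), tip at (397,337), near corners (288,453) and (441,458).

Run:
```python
from h import *
np.set_printoptions(precision=4,suppress=True)
S=lambda u,v:(250+(u+.5)/4.5-.5,150+(v+.5)/4.5-.5)
g=lambda p,z:onz('side',*S(*p),z)
c=g((364,356),.04);t=g((397,338),.052);l=g((288,453),.04);r=g((441,458),.04);rl=g((290,117),.04)
f1=g((445,60),.038);f2=g((488,550),.038)
an=lambda a,b:np.degrees(np.arctan2(*(b-a)[[1,0]]))
print(c,t,'railx',an(l,r),'raily',an(l,rl)-90,'fence',f1,f2,an(f2,f1)-90)
th=np.radians(-8.2);a=np.array([np.cos(th),np.sin(th),0]);b=np.array([-np.sin(th),np.cos(th),0])
print('tip-cross a,b',(t-c)@a,(t-c)@b,'fence face - tip',(f2-t)@a)
# top view rail outline
im=cv2.imread('pics/t2.png')[130:260,230:400]; cv2.imwrite('pics/t2c.png',cv2.resize(im,None,fx=4.5,fy=4.5,interpolation=cv2.INTER_CUBIC))
```

```text
[ 0.5811 -0.0463  0.04  ] [ 0.5959 -0.0492  0.052 ] railx -10.69420199601706 raily -8.590971943811923 fence [0.6679 0.1919 0.038 ] [ 0.613  -0.1744  0.038 ] -8.528826646637185
tip-cross a,b 0.015041101510877978 -0.0007858052828000366 fence face - tip 0.03482706441641615
```

View pics/t2c.png

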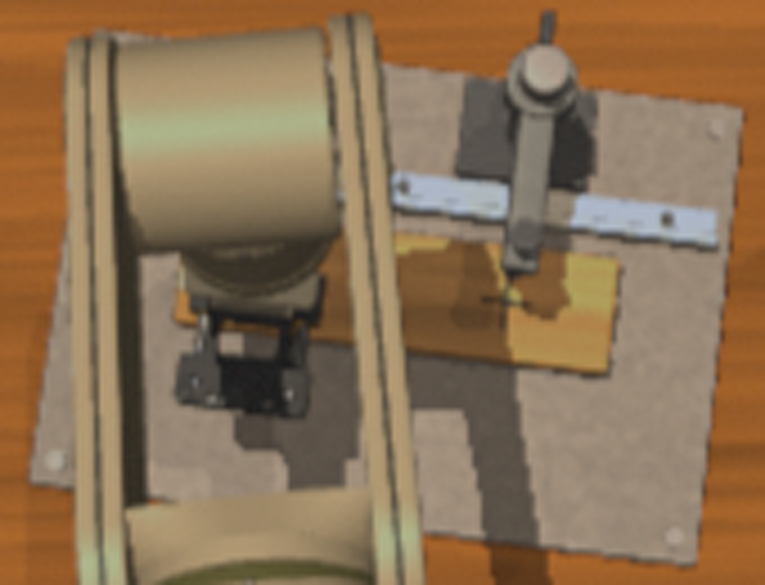

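Rail square to the fence, cross at t2c (505,298); about 15 mm left to go. Advance until contact.

arm_command(
  targets=[
    {"x": 0.007, "y": -0.002, "z": 0, "rx": 0, "ry": 0, "rz": 0, "claw": 255},
    {"x": 0.014, "y": -0.003, "z": 0, "rx": 0, "ry": 0, "rz": 0, "claw": 255},
    {"x": 0.02, "y": -0.0045, "z": 0, "rx": 0, "ry": 0, "rz": 0, "claw": 255},
    {"x": 0.025, "y": -0.0055, "z": 0, "rx": 0, "ry": 0, "rz": 0, "claw": 255},
    {"x": 0.028, "y": -0.006, "z": 0, "rx": 0, "ry": 0, "rz": 0, "claw": 255},
    {"x": 0.028, "y": -0.006, "z": 0, "rx": 0, "ry": 0, "rz": 0, "claw": 255},
  ],
  squeeze=60,
)

```text
t: 4.58
tool_pos: [0.6132, 0.0872, 0.0595]
orientation: [2.376, 2.054, 0.0]
force: [-0.3, -0.7, 1.2]
opening: 0.0231
gripper_force: 60.0
```

arm_command(
  targets=[
    {"x": 0.001, "y": 0, "z": 0, "rx": 0, "ry": 0, "rz": 0, "claw": 255},
    {"x": 0.002, "y": 0, "z": 0, "rx": 0, "ry": 0, "rz": 0, "claw": 255},
    {"x": 0.003, "y": 0, "z": 0, "rx": 0, "ry": 0, "rz": 0, "claw": 255},
    {"x": 0.004, "y": -0.0005, "z": 0, "rx": 0, "ry": 0, "rz": 0, "claw": 255},
    {"x": 0.004, "y": -0.0005, "z": 0, "rx": 0, "ry": 0, "rz": 0, "claw": 255},
  ],
)

```text
t: 5.0
tool_pos: [0.6148, 0.0873, 0.0595]
orientation: [-2.376, -2.055, 0.0]
force: [-3.4, 0.2, 2.5]
opening: 0.0235
gripper_force: 60.0
```

Run:
```python
from h import *
s=robot.read_state(); print(s['tool_pos'],s['force'],s['wrist_torque'])
p,d=shot('side','s3'); t=p[185:265,290:390,::-1]; cv2.imwrite('pics/s3c.png',cv2.resize(t,None,fx=7,fy=7,interpolation=cv2.INTER_CUBIC))
```

```text
[0.61476788 0.08726279 0.05952172] [-3.3827459   0.22468019  2.50446844] [-0.01138876  0.56229282 -0.16516819]
```

View pics/s3c.png

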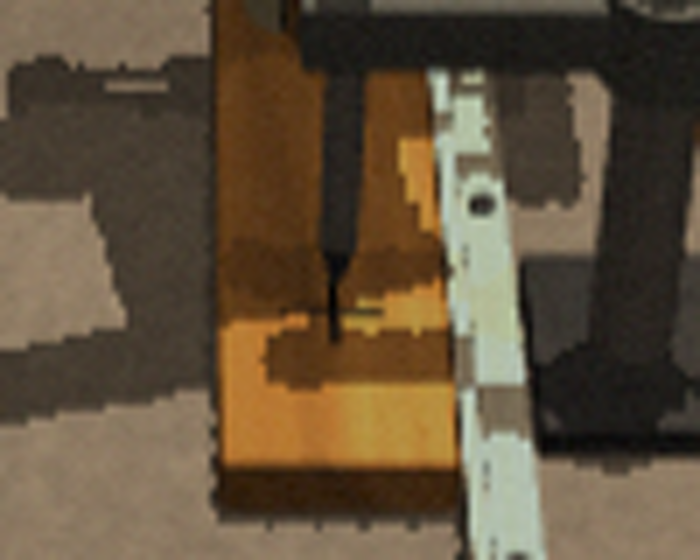

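Run:
```python
from h import *
np.set_printoptions(precision=4,suppress=True)
S=lambda u,v:(290+(u+.5)/7-.5,185+(v+.5)/7-.5)
g=lambda p,z:onz('side',*S(*p),z)
th=np.radians(-8.3);a=np.array([np.cos(th),np.sin(th),0]);b=np.array([-np.sin(th),np.cos(th),0])
c=g((334,312),.04)
for t in(onz('side',338,224.8,.052),g((336,278),.052)): print(c,t,(t-c)@a,(t-c)@b)
l=g((220,468),.04);r=g((456,466),.04);l2=g((217,60),.04);r2=g((432,75),.04)
an=lambda p,q:np.degrees(np.arctan2(*(q-p)[[1,0]]))-90
print(an(l,l2),an(r,r2), 'fence top', an(g((463,470),.038),g((432,75),.038)))
# expected tip from given geometry by top-board frame, and cross by tool + rail geometry
s=robot.read_state()['tool_pos'];print('cross by tool',s-.14*b)
```

```text
[ 0.5951 -0.0496  0.04  ] [ 0.5962 -0.0495  0.052 ] 0.0010777551753398938 0.00023697736715035103
[ 0.5951 -0.0496  0.04  ] [ 0.5956 -0.0478  0.052 ] 0.00023858744126973035 0.0018638082656345868
-8.698507822157353 -9.457924539338165 fence top -8.852643731306287
cross by tool [ 0.5946 -0.0513  0.0595]
```

arm_command(
  targets=[
    {"x": -0.0005, "y": 0.001, "z": 0, "rx": 0, "ry": 0, "rz": 0, "claw": 255},
    {"x": 0, "y": 0.0018, "z": 0, "rx": 0, "ry": 0, "rz": 0, "claw": 255},
    {"x": 0.001, "y": 0.0017, "z": -0.0005, "rx": 0, "ry": 0, "rz": 0, "claw": 255},
    {"x": 0.002, "y": 0.0015, "z": -0.0015, "rx": 0, "ry": 0, "rz": 0, "claw": 255},
    {"x": 0.003, "y": 0.0014, "z": -0.0025, "rx": 0, "ry": 0, "rz": 0, "claw": 255},
    {"x": 0.003, "y": 0.0014, "z": -0.0025, "rx": 0, "ry": 0, "rz": 0, "claw": 255},
  ],
)

```text
t: 5.55
tool_pos: [0.615, 0.0878, 0.0595]
orientation: [-2.375, -2.054, 0.004]
force: [-15.8, -2.6, 19.1]
opening: 0.0235
gripper_force: 60.0
```

arm_command(
  targets=[
    {"x": 0.001, "y": -0.0003, "z": -0.0004, "rx": 0, "ry": 0, "rz": 0, "claw": 255},
    {"x": 0.002, "y": -0.0006, "z": -0.0008, "rx": 0, "ry": 0, "rz": 0, "claw": 255},
    {"x": 0.002, "y": -0.0006, "z": -0.0008, "rx": 0, "ry": 0, "rz": 0, "claw": 255},
    {"x": 0.002, "y": -0.0006, "z": -0.0008, "rx": 0, "ry": 0, "rz": 0, "claw": 255},
  ],
)

```text
t: 5.88
tool_pos: [0.6151, 0.0877, 0.0595]
orientation: [-2.374, -2.053, 0.006]
force: [-23.3, -1.7, 25.9]
opening: 0.0234
gripper_force: 60.0
```

Run:
```python
from h import *
s=robot.read_state(); print(s['t'],s['tool_pos'],s['orientation'],s['force'],s['wrist_torque'],s['gripper_force'])
p,d=shot('side','s4'); t=p[185:265,290:390,::-1]; cv2.imwrite('pics/s4c.png',cv2.resize(t,None,fx=7,fy=7,interpolation=cv2.INTER_CUBIC))
```

```text
5.8833 [0.61509505 0.08773955 0.05953197] [-2.37376862 -2.05315242  0.0060914 ] [-23.28781898  -1.69045395  25.86476676] [-0.37405751  3.69066479 -0.07532989] 60.026580691337585
```

View pics/s4c.png

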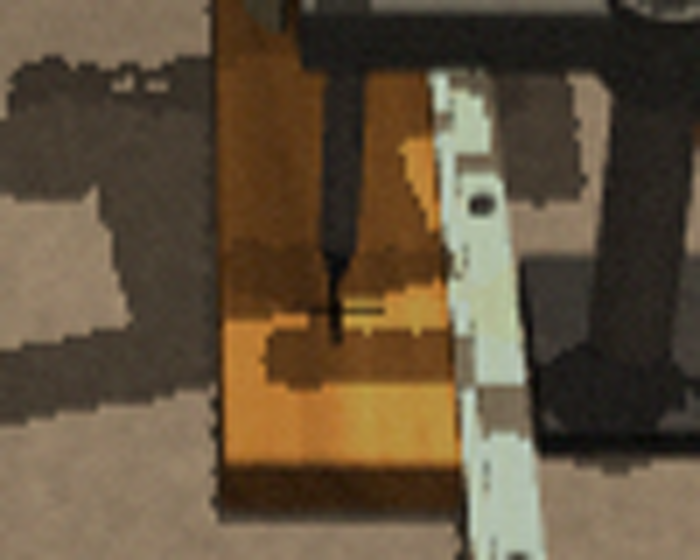

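The rail is flush to the fence with the cross at crop (336,311), directly below the tip. I'll hold briefly and then hand in.

arm_command(
  targets=[
    {"x": 0, "y": 0, "z": 0, "rx": 0, "ry": 0, "rz": 0, "claw": 255},
    {"x": 0, "y": 0, "z": 0, "rx": 0, "ry": 0, "rz": 0, "claw": 255},
    {"x": 0, "y": 0, "z": 0, "rx": 0, "ry": 0, "rz": 0, "claw": 255},
    {"x": 0, "y": 0, "z": 0, "rx": 0, "ry": 0, "rz": 0, "claw": 255},
    {"x": 0, "y": 0, "z": 0, "rx": 0, "ry": 0, "rz": 0, "claw": 255},
    {"x": 0, "y": 0, "z": 0, "rx": 0, "ry": 0, "rz": 0, "claw": 255},
    {"x": 0, "y": 0, "z": 0, "rx": 0, "ry": 0, "rz": 0, "claw": 255},
    {"x": 0, "y": 0, "z": 0, "rx": 0, "ry": 0, "rz": 0, "claw": 255},
  ],
)

```text
t: 6.6
tool_pos: [0.6151, 0.0877, 0.0595]
orientation: [-2.374, -2.053, 0.006]
force: [-23.4, -1.5, 25.8]
opening: 0.0232
gripper_force: 60.0
```

Run:
```python
from h import *
s=robot.read_state(); f=s['force']; print(f,s['tool_pos'])
if -32<f[0]<-18 and 18<f[2]<35: print(robot.close_job())
```

```text
[-23.35332477  -1.46957818  25.7921919 ] [0.61506716 0.08772468 0.05951362]
the job is handed in; nothing more can be done
None
```

The job is handed in at about 6.6 s: the rail sits flush and square against the fence with the cross within roughly 1 mm of the punch tip by the camera, and the gripper is still holding with a steady push of about 23 N into the fence and 26 N down.

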